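# Clamp the gem case with the cam lever

### The job

Clamp the wooden gem case in the clamping bed for its photograph: lift the cam lever to free the sliding jaw, slide the jaw so that it pushes the case up against the end stop, and lay the lever down flat again to lock the jaw while the jaw's spring pad is still pressed in about half-way. The jaw must stay locked with the spring squeezed and the case square and flat on the bed when you let go. Be gentle with the case, never press the spring pad hard against its end, and leave the jar, loupe and penlight where they are.

Things in the scene. Friction and masses are not known exactly. Their poses are not given: they have to be found in the camera images.
- clamp_bed: Fixed low aluminium plate, 200 x 360 x 12 mm, on the desk, with two dark slots along its length. Origin: centre of its underside, at desk height. Its y axis runs along its length from the sliding jaw towards the end stop; x runs across it, with the lever's handle on the -x side; z up.
- stop_middle (a point): Point of the bed, 130 mm from its origin along y. The end stop, a fixed aluminium angle 130 mm wide and 36 mm tall across the bed, has its upright face within 15 mm of this point along the bed's y, at a different place each time; where exactly is not given and must be felt or seen.
- clamp_jaw: Grey sliding jaw block, 130 mm (x) x 50 mm (y) x 45 mm tall. Origin: centre of its underside, on the bed's top; axes as the bed's. It slides along the bed's y only, from -130 to -15 mm from the bed's origin (+y is towards the case): nearly freely (about 1 N) with the lever up, not at all with the lever flat.
- pad_rest (a point): Where the middle of the face of the jaw's spring pad is when not pressed: 46 mm along y from the jaw's origin; it moves with the jaw. The pad, 110 mm wide and 28 mm tall, gives 10 mm against a spring of 1.5 N per mm (half-way is 7.5 N), then a hard end. While the lever is up the spring pushes the jaw back as soon as it is let go.
- cam_lever (a joint): Angle of the cam lever in rad: 0 = lying flat on its end stop, locked; up to 1.45 = nearly upright, free. The jaw begins to be gripped below about 0.6; the lever turns stiffly (about 3 N at the handle, up to 5 N for the last part down to flat) and stays where it is left.
- lever_axle (a point): Middle of the lever's axle, fixed in the jaw: 42 mm to the -x side of the jaw's origin and 56 mm above it (68 mm above the desk). The axle runs along the bed's y axis.
- lever_grip (a point): Point on the centre line of the lever's straight round black handle (16 mm thick), 92 mm from the axle and 24 mm short of the tip, a good place to hold. With the lever flat the handle points along the bed's -x and this point is 68 mm above bare desk; raised, it swings up over the jaw. Its x axis points from handle to axle.
- stone_case: Wooden gem case with glazed lid, 137 x 190 mm, 46 mm tall, about 0.35 kg, loose on the bed, 8 to 22 mm short of the stop. Origin: centre of its underside. Its x axis points along the bed's +y, up to 0.06 rad askew. Its long faces, which pad and stop touch, are 65 mm from the origin along x; a brass lip juts out 4 mm above the pad.
- jar: Bystander: small round jar with black cap, 39 mm wide, 43 mm tall, behind the bed. Origin: centre of its underside.
- loupe: Bystander: small folding loupe 27 x 44 x 14 mm, behind the bed. Origin: centre of its underside.
- penlight: Bystander: slim black torch 14 x 135 x 16 mm lying in front of the bed. Origin: centre of its underside, length along its y.

How it is judged:
By the outcome, as a careful person would: the job done as asked, in the order asked, and still so for the second after the job is handed in, with the robot touching nothing.
It also fails if it takes over 48 s, if anything falls off the work surface, if the arm or the gripper's body presses on something with over 40 N, if the wrist force passes 120 N, or if a joint passes its speed limit or range.

### The arm

A 7-joint arm with a two-finger parallel gripper is mounted at the origin on a cart in front of the work surface, level with it; the furniture and walls round the work are solid. World frame = base frame: x ahead of the robot, y to its left, z up, the work surface at z = 0. Lengths are in m, angles in rad, forces in N, time in s.
With the tool pointing down it reaches from about 0.425 to 0.875 m from the base axis. Payload 4.7 kg.
Tool frame: the origin (TCP) lies at the very end of the fingers, on their centre line; the grasp point (between the pads) lies 19 mm behind it; z points along the fingers, x is the direction in which the jaws open and shut, and the axes are right-handed (so a half turn about z gives the same grasp; the last joint's range is limited). The gripper opens to 87 mm and grips with 3 to 60 N. Pads are 19 mm wide; open, the fingers measure 117 mm over their backs; the gripper's body (75 mm by 190 mm) begins 51 mm behind the grasp point.
Start: joints at [1.126, 0.321, -0.07, 1.45, 0.023, 1.371, -0.057], TCP at [0.288, -0.583, 0.223] pointing down, gripper open.
Joint ranges: [-2.86, 2.86], [-0.3, 2.09], [-1.38, 1.24], [0.06, 2.45], [-1.56, 4.7], [0.09, 2.05], [-2.69, 2.69]. Speed limits (rad/s): [2.57, 2.57, 3.14, 3.14, 3.14, 3.14, 3.14].

### API

Orientations are given as a rotation vector (axis times angle).
In Python, from bench import sensors, eyes, arm gives the robot as it stands.
- The arm moves only by the shell command python3 -m crank 'ROWS' [OPENING]. ROWS is JSON, a list of rows, each an object of numbers: "tx", "ty", "tz": the shift along the tool's x, y, z in mm; "ax", "ay", "az": the turn, a rotation vector about the tool's x, y, z in degrees. A call has 1 to 12 rows; each row shifts and turns the commanded pose from where the row before left it, along the tool's axes as they then stand; what a row does not reach is not made up. A row lasts 1/10 s, in which the tool goes at most 50 mm and 8.59 degrees, less where a joint would pass 70% of its speed; a pose out of reach is approached as far as the arm can. A call with a gripper value outside its range is refused whole. OPENING is the finger opening in mm, from 0 to 87, set as the call begins (- or left out, the last holds). The fingers move at their own pace and stop on an object; the grip force is fixed at half the most. Time passes only in rows, so rows that do not move let the fingers close. It gives the time, the measured TCP pose, the force and the opening at its end, in the units of the state.
- sensors.observe(): the state, without advancing time (a new reading comes with each control period).
- eyes.capture(name): name is "scene" or "top" or "wrist"; returns (picture, depth): 420x560x3 uint8, blue, green, red; 420x560 float32, m along the optical axis (not along the pixel's ray), 0 where there is no reading.
- eyes.camera_params(name): a dict with "vfov" (degrees; the focal length in pixels is half the picture's height over the tangent of half this angle, whatever the lens; pixels are square), "cx", "cy" (the principal point, pixels), "R" (3x3) and "t" (3): a world point X has camera coordinates R X + t. Camera axes: x right, y down, z forward; pixel columns grow to the right and rows downward; lengths in m; the calibration is good to about 2 mm. A picture is of the moment at which its call begins: read the wrist's pose just before it. camera_params takes no time and is no camera call; for the wrist camera it gives the pose at the moment of the call.
- arm.job_done(): hands the job in, once; it reports no verdict.
Trained networks look in the newest picture that a camera, given by its name, has taken for a name from the list of things; names that differ only in an ending like _2 or _b are one class to them, and where a whole thing is asked for, a point or a joint stands for the part that bears it (a point fixed in the world has none). Each returns a list of dicts, best first, with "p" (0 to 1); they miss things now and then, are a little off and sometimes report something else, mostly with a low value. They report only what shows in the picture. A call takes as long as a camera call.
- eyes.cut_out(name, camera): "region" (420x560 bool, what is visible of it) and "box" ([left, top, right, bottom] in pixels, round what is visible of it).
The state is a dict: "clock": time; "qpos": joint angles; "dq": joint speeds; "effort": joint torques, N m; "tcp_pos": TCP position; "eef_rot": TCP orientation; "wrist_force": force on the tool from outside, world axes, zero at the start; "ft_torque": the same for the moment, N m; "gripper_width": finger opening in m.
Only numpy, scipy, OpenCV 4.12 (cv2) and the standard library are available. Lean on these libraries where they do the work, as an engineer would, in place of code of your own. Each camera call takes 0.05 s, during which the arm holds its last target.

## Working session

There is one attempt and no reset: what is moved stays moved. The work goes in short steps, Python scripts to look and compute and a shell command to move; the robot and the scene stay as the last step left them, time stands still between calls to the robot, and variables do not carry over. Pictures are saved under pics/ and viewed, and the job is handed in when it is done.

```bash
ls; mkdir -p pics
cat > h.py <<'E'
import numpy as np, cv2
from scipy.spatial.transform import Rotation as R
from bench import sensors, eyes, arm
def K(n):
    p=eyes.camera_params(n); f=210/np.tan(np.radians(p["vfov"])/2); return p,f
def back(n,mask,depth,p=None,f=None):
    if p is None: p,f=K(n)
    v,u=np.nonzero(mask&(depth>0)); z=depth[v,u]
    c=np.stack([(u-p["cx"])*z/f,(v-p["cy"])*z/f,z],1)
    return (c-np.array(p["t"]))@np.array(p["R"])
E
python3 - <<'E'
from h import *
s=sensors.observe(); print(s)
for n in("scene","top"):
    im,d=eyes.capture(n); cv2.imwrite(f"pics/{n}0.png",im); np.save(f"{n}d.npy",d)
    p,f=K(n); print(n,p,f)
    for k in ("clamp_bed","clamp_jaw","cam_lever","stone_case","jar","loupe","penlight"):
        for r in eyes.cut_out(k,n)[:2]:
            P=back(n,r["region"],d,p,f)
            print(k,round(r["p"],2),r["box"],len(P),np.round(np.median(P,0),3) if len(P) else '',np.round(np.percentile(P,[2,98],axis=0),3).tolist() if len(P) else '')
            np.save(f"m_{n}_{k}.npy",r["region"]) if r is not None else 0
E
```

```text
pics
{'clock': 0.0, 'qpos': array([ 1.12608868,  0.32183448, -0.07009012,  1.45165491,  0.0225855 ,
        1.37080185, -0.05686502]), 'dq': array([ 0.00012796,  0.00011913,  0.00048478,  0.00044445, -0.00228496,
        0.00052839,  0.00115594]), 'effort': array([-2.26180719e-04, -4.91297507e+01, -4.03852863e-01, -3.12527633e+01,
       -6.39656908e-02,  4.35798825e-02,  1.73731723e-04]), 'tcp_pos': array([ 0.28759186, -0.58230489,  0.22146418]), 'eef_rot': array([-2.66765123e+00,  1.65750953e+00,  2.61506171e-03]), 'wrist_force': array([-0.2545419 , -0.75223533,  0.03168975]), 'ft_torque': array([0.00532834, 0.04566677, 0.04025332]), 'gripper_width': 0.08705025192871048}
scene {'vfov': 54.64705075449993, 'cx': 282.68100967137457, 'cy': 206.92634996121242, 'R': array([[-0.80782051, -0.58940311,  0.00547713],
       [-0.34354609,  0.46326391, -0.81692266],
       [ 0.4789594 , -0.66180853, -0.57672122]]), 't': array([0.44287607, 0.29639052, 0.5585627 ])} 406.4579783622169
clamp_bed 0.86 [175.8, 174.8, 365.1, 288.9] 4658 [ 0.582 -0.147  0.014] [[0.489, -0.219, 0.007], [0.747, 0.113, 0
[... 1255 characters left out ...]
p_jaw 0.58 [305.3, 183.9, 360.3, 301.2] 2974 [ 0.603 -0.177  0.057] [[0.474, -0.217, 0.013], [0.675, -0.141, 0.081]]
cam_lever 0.84 [319.4, 234.7, 347.3, 302.7] 734 [ 0.529 -0.172  0.076] [[0.464, -0.193, 0.06], [0.584, -0.158, 0.082]]
stone_case 0.56 [195.4, 145.3, 290.3, 255.3] 7453 [ 0.64  -0.014  0.056] [[0.551, -0.081, 0.052], [0.733, 0.052, 0.061]]
jar 0.87 [312.6, 132.2, 330.8, 152.4] 371 [ 0.758 -0.151  0.043] [[0.743, -0.168, 0.014], [0.778, -0.134, 0.046]]
loupe 0.69 [254.3, 121.2, 276.1, 137.7] 256 [ 0.785 -0.045  0.013] [[0.774, -0.065, -0.001], [0.801, -0.027, 0.016]]
penlight 0.98 [169.7, 260.9, 237.8, 276.2] 515 [0.512 0.055 0.012] [[0.504, -0.005, -0.0], [0.52, 0.122, 0.017]]
```

Run:
```python
import cv2
a=cv2.imread("pics/top0.png")
cv2.imwrite("pics/top0b.png",cv2.resize(a[110:320,150:400],None,fx=3,fy=2.85,interpolation=cv2.INTER_CUBIC))
```

```text
(no output)
```

View pics/scene0.png

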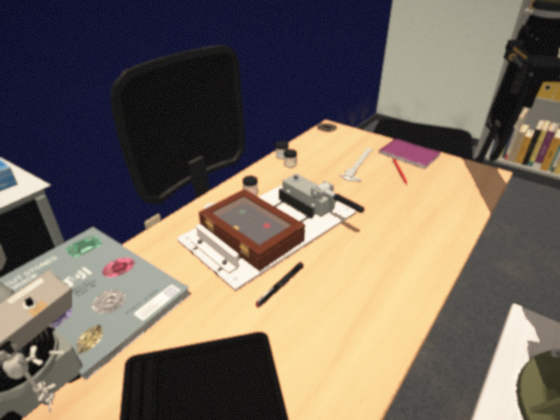

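Run:
```python
from h import *
d=np.load("topd.npy"); p,f=K("top")
P=back("top",np.ones_like(d,bool),d,p,f)
m=np.load("m_top_cam_lever.npy"); L=back("top",m,d,p,f)
# lever handle axis
H=L[(L[:,0]<0.54)&(L[:,2]>0.066)]
c=H.mean(0); u,s,vt=np.linalg.svd(H-c,full_matrices=False); print("handle",c,vt[0],len(H),H[:,0].min(),L[:,0].min(),L[:,0].max())
J=back("top",np.load("m_top_clamp_jaw.npy"),d,p,f)
T=J[(J[:,2]>0.052)&(J[:,2]<0.062)]
r=cv2.minAreaRect((T[:,:2]*1000).astype(np.float32)); print("jawtop",r,np.median(T[:,2]))
C=back("top",np.load("m_top_stone_case.npy"),d,p,f); C=C[C[:,2]>0.05]
print("case",cv2.minAreaRect((C[:,:2]*1000).astype(np.float32)),np.median(C[:,2]))
B=P[(P[:,2]>0.008)&(P[:,2]<0.016)&(P[:,0]>0.45)&(P[:,0]<0.8)&(abs(P[:,1])<0.3)]
print("bedext",np.percentile(B,[0.5,99.5],axis=0))
Bm=back("top",np.load("m_top_clamp_bed.npy"),d,p,f);Bm=Bm[Bm[:,2]<0.07]
print("bed",cv2.minAreaRect((Bm[:,:2]*1000).astype(np.float32)))
```

```text
handle [ 0.49952189 -0.1679321   0.07555344] [-0.98398052  0.17789574  0.01163756] 406 0.4594237927264566 0.4594237927264566 0.5876084984280957
jawtop ((614.7667236328125, -189.35195922851562), (50.279048919677734, 130.30319213867188), 79.64608001708984) 0.05692565108863554
case ((642.8984985351562, -15.008682250976562), (136.1598663330078, 190.21771240234375), 81.70574951171875) 0.05649726318601176
bedext [[ 0.45770486 -0.25962273  0.00813261]
 [ 0.79277853  0.29265394  0.01588443]]
bed ((633.8878173828125, -72.37677001953125), (365.070556640625, 214.9214630126953), 77.0250244140625)
```

View pics/top0b.png

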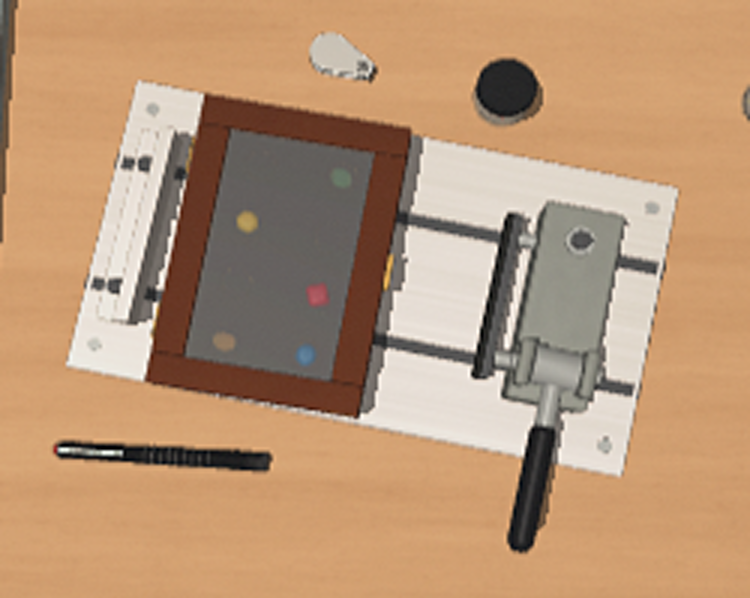

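The top view shows the stop on the left (crop x≈150), the case slightly askew, and the jaw on the right with the lever lying flat towards the robot. Its handle is at crop (530,490). Next I'll measure in the bed frame.

```bash
cat >> h.py <<'E'
YAW=np.radians(79.65-90)
BX=np.array([np.cos(YAW),np.sin(YAW),0]); BY=np.array([-np.sin(YAW),np.cos(YAW),0]); J0=np.array([0.6148,-0.1894,0.012])
def tobed(P): Q=P-J0; return np.stack([Q@BX,Q@BY,P[:,2]],1)*1000
E
python3 - <<'E'
from h import *
d=np.load("topd.npy"); p,f=K("top"); im=cv2.imread("pics/top0.png")
P=back("top",np.ones_like(d,bool),d,p,f); v,u=np.nonzero(d>0); col=im[v,u].astype(int)
Q=tobed(P)
# bed white edges
w=(col.min(1)>150)&(Q[:,2]>6)&(Q[:,2]<18)&(abs(Q[:,0])<170)&(Q[:,1]>-120)&(Q[:,1]<380)
print("white",np.percentile(Q[w],[0,.5,99.5,100],axis=0).round(1).tolist(), cv2.minAreaRect(P[w][:,:2].astype(np.float32)*1000))
# height profile along y
for lo,hi in((-55,-30),(20,50)):
  print("x band",lo,hi)
  for y in range(-70,300,4):
    k=(Q[:,0]>lo)&(Q[:,0]<hi)&(Q[:,1]>=y)&(Q[:,1]<y+4)
    if k.sum(): print(y,np.percentile(Q[k,2],[5,50,95]).round(0),col[k].mean(0).round(0).tolist(), end=' | ')
  print()
s=sensors.observe(); M=R.from_rotvec(s["eef_rot"]).as_matrix(); print(M.round(3))
g=J0+BX*-0.134+np.array([0,0,0.056]); print("grip",g)
H=Q[(Q[:,2]>70)&(Q[:,0]<-80)&(Q[:,0]>-170)&(abs(Q[:,1])<40)]; print("handle y vs x",np.polyfit(H[:,0],H[:,1],1),H[:,0].min(),np.percentile(H[:,1],[2,50,98]))
E
```

```text
white [[-156.3, -61.3, 6.1], [-100.0, -60.1, 8.6], [150.1, 296.8, 17.0], [158.3, 298.3, 18.0]] ((637.4150390625, -72.9395751953125), (359.7700500488281, 314.36053466796875), 79.7940444946289)
x band -55 -30
-70 [-2. -0.  3.] [111.0, 158.0, 209.0] | -66 [-2.  1.  2.] [105.0, 148.0, 196.0] | -62 [11. 12. 15.] [187.0, 197.0, 206.0] | -58 [11. 13. 14.] [171.0, 179.0, 186.0] | -54 [11. 12. 15.] [163.0, 170.0, 176.0] | -50 [11. 13. 14.] [162.0, 169.0, 176.0] | -46 [11. 13. 15.] [166.0, 173.0, 180.0] | -42 [10. 13. 15.] [164.0, 171.0, 178.0] | -38 [11. 13. 15.] [143.0, 149.0, 156.0] | -34 [11. 13. 16.] [82.0, 87.0, 90.0] | -30 [70. 71. 73.] [122.0, 128.0, 131.0] | -26 [72. 77. 80.] [112.0, 120.0, 121.0] | -22 [77. 78. 80.] [131.0, 143.0, 143.0] | -18 [70. 77. 80.] [104.0, 112.0, 113.0] | -14 [63. 79. 82.] [141.0, 149.0, 150.0] | -10 [70. 79. 82.] [143.0, 150.0, 152.0] | -6 [73. 78. 82.] [146.0, 153.0, 155.0] | -2 [74. 79. 82.] [148.0, 156.0, 157.0] | 2 [73. 79. 82.] [144.0, 151.0, 153.0] | 6 [70. 78. 82.] [140.0, 147.0, 149.0] | 10 [64. 77. 81.] [126.0, 132.0, 133.0] | 14 [74. 77. 80.] [108
[... 6145 characters left out ...]
 14.] [86.0, 90.0, 94.0] | 258 [12. 36. 50.] [117.0, 123.0, 129.0] | 262 [46. 49. 51.] [210.0, 220.0, 229.0] | 266 [47. 49. 50.] [199.0, 210.0, 219.0] | 270 [27. 27. 29.] [98.0, 102.0, 106.0] | 274 [20. 22. 29.] [161.0, 168.0, 174.0] | 278 [20. 22. 29.] [177.0, 184.0, 191.0] | 282 [19. 21. 24.] [201.0, 212.0, 221.0] | 286 [10. 13. 15.] [166.0, 175.0, 182.0] | 290 [11. 13. 16.] [177.0, 185.0, 193.0] | 294 [10. 13. 15.] [194.0, 203.0, 212.0] | 298 [-0.  2. 12.] [113.0, 148.0, 186.0] | 
[[ 0.443 -0.897  0.   ]
 [-0.897 -0.443 -0.   ]
 [ 0.     0.    -1.   ]]
grip [ 0.48298036 -0.16532546  0.068     ]
handle y vs x [0.00359498 0.84587426] -157.68085174208846 [-7.44686406  0.57233719  7.54859538]
```

```bash
python3 -m crank '[{"tx":-26.1,"ty":-32.7},{"tx":-26.1,"ty":-32.7},{"tx":-26.1,"ty":-32.7},{"tx":-26.1,"ty":-32.7},{"tx":-26.1,"ty":-32.7},{"tx":-26.1,"ty":-32.7},{"tx":-26.1,"ty":-32.7},{"tx":-26.1,"ty":-32.7},{"tx":-26.1,"ty":-32.7},{"tx":-26.1,"ty":-32.7},{"tx":-26.1,"ty":-32.7},{}]' 50
python3 -m crank '[{"az":7.33},{"az":7.33},{"az":7.33},{"az":7.33},{"az":7.33},{}]'
python3 - <<'E'
from h import *
s=sensors.observe(); print(s["tcp_pos"],R.from_rotvec(s["eef_rot"]).as_matrix().round(3).tolist(),s["wrist_force"],s["qpos"])
p,f=K("wrist"); im,d=eyes.capture("wrist"); cv2.imwrite("pics/w1.png",im)
r=eyes.cut_out("cam_lever","wrist")
for q in r[:1]:
    P=tobed(back("wrist",q["region"],d,p,f)); H=P[(P[:,0]<-80)&(P[:,2]>60)]
    print(q["p"],q["box"],len(H),np.polyfit(H[:,0],H[:,1],1),np.percentile(H,[2,50,98],axis=0))
E
```

```text
[ 0.28785772 -0.58281937  0.22263505] [[0.443, -0.897, 0.0], [-0.897, -0.443, -0.0], [0.0, 0.0, -1.0]] [-0.40204109  0.61663026  0.9449498 ] [ 1.12611077  0.32094975 -0.07011494  1.45046869  0.02260266  1.37081227
 -0.05693273]schema error: expected keys tx, ty, tz, ax, ay, az
schema error: expected keys tx, ty, tz, ax, ay, az
```

View pics/w1.png

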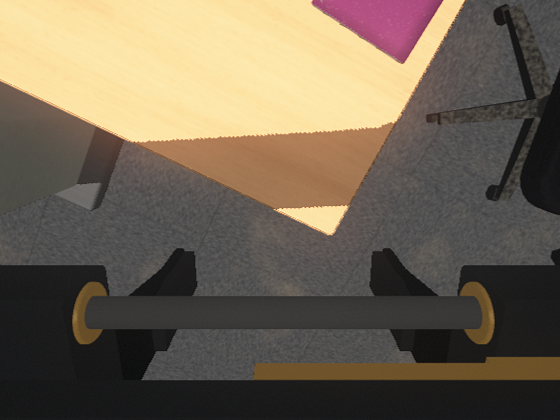

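The move was refused because every row needs all six keys, so the arm is still at the start. The wrist picture shows only the desk corner and the gripper.

```bash
python3 -m crank '[{"tx":-26.1,"ty":-32.7,"tz":0,"ax":0,"ay":0,"az":0},{"tx":-26.1,"ty":-32.7,"tz":0,"ax":0,"ay":0,"az":0},{"tx":-26.1,"ty":-32.7,"tz":0,"ax":0,"ay":0,"az":0},{"tx":-26.1,"ty":-32.7,"tz":0,"ax":0,"ay":0,"az":0},{"tx":-26.1,"ty":-32.7,"tz":0,"ax":0,"ay":0,"az":0},{"tx":-26.1,"ty":-32.7,"tz":0,"ax":0,"ay":0,"az":0},{"tx":-26.1,"ty":-32.7,"tz":0,"ax":0,"ay":0,"az":0},{"tx":-26.1,"ty":-32.7,"tz":0,"ax":0,"ay":0,"az":0},{"tx":-26.1,"ty":-32.7,"tz":0,"ax":0,"ay":0,"az":0},{"tx":-26.1,"ty":-32.7,"tz":0,"ax":0,"ay":0,"az":0},{"tx":-26.1,"ty":-32.7,"tz":0,"ax":0,"ay":0,"az":0}]' 50
python3 -m crank '[{"tx":0,"ty":0,"tz":0,"ax":0,"ay":0,"az":7.33},{"tx":0,"ty":0,"tz":0,"ax":0,"ay":0,"az":7.33},{"tx":0,"ty":0,"tz":0,"ax":0,"ay":0,"az":7.33},{"tx":0,"ty":0,"tz":0,"ax":0,"ay":0,"az":7.33},{"tx":0,"ty":0,"tz":0,"ax":0,"ay":0,"az":7.33},{"tx":0,"ty":0,"tz":0,"ax":0,"ay":0,"az":0}]'
cat > w.py <<'E'
from h import *
import sys
s=sensors.observe(); print(s["tcp_pos"],R.from_rotvec(s["eef_rot"]).as_matrix().round(3).tolist(),s["wrist_force"],s["qpos"].round(2))
p,f=K("wrist"); im,d=eyes.capture("wrist"); cv2.imwrite(f"pics/{sys.argv[1]}.png",im)
r=eyes.cut_out("cam_lever","wrist")
for q in r[:1]:
    P=tobed(back("wrist",q["region"],d,p,f)); H=P[(P[:,0]<-80)&(P[:,2]>60)]
    print(q["p"],q["box"],len(H),np.polyfit(H[:,0],H[:,1],1),np.percentile(H,[2,50,98],axis=0))
E
python3 w.py w2
```

```text
clock: 2.0
tcp_pos: [0.4838, -0.1645, 0.2229]
eef_rot: [2.668, -1.658, 0.002]
wrist_force: [1.5, -0.1, -0.9]
gripper_width: 0.0502
clock: 2.6
tcp_pos: [0.4832, -0.1661, 0.2227]
eef_rot: [2.011, -2.413, 0.001]
wrist_force: [-0.5, 0.1, -0.5]
gripper_width: 0.0502
[ 0.48319014 -0.16612425  0.22268302] [[-0.18, -0.984, 0.0], [-0.984, 0.18, -0.0], [0.0, -0.0, -1.0]] [-0.45514103  0.14230086 -0.52238302] [ 0.67  0.04 -0.4   1.78  0.02  1.32 -1.49]
0.63 [264.3, 72.2, 301.9, 221.0] 1520 [0.00153982 0.70968449] [[-1.54556630e+02 -7.02968922e+00  6.94274832e+01]
 [-1.16582628e+02  1.14239462e-01  7.45126946e+01]
 [-8.15390527e+01  8.16075624e+00  7.67430176e+01]]
```

View pics/w2.png

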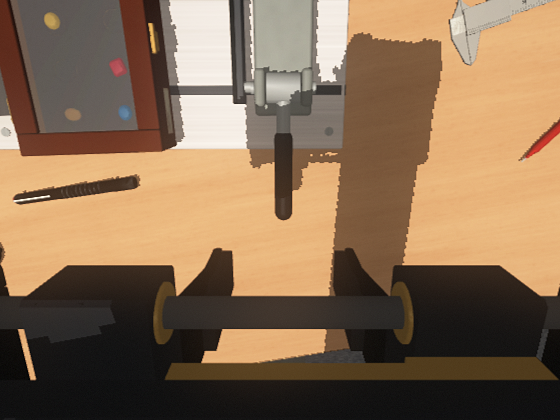

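The wrist view shows the handle upright at columns 275–293, aligned with the middle of the gripper, and the measured offset is under 1 mm. I'll descend and grip.

```bash
python3 -m crank '[{"tx":0,"ty":0,"tz":35,"ax":0,"ay":0,"az":0},{"tx":0,"ty":0,"tz":35,"ax":0,"ay":0,"az":0},{"tx":0,"ty":0,"tz":35,"ax":0,"ay":0,"az":0},{"tx":0,"ty":0,"tz":30,"ax":0,"ay":0,"az":0},{"tx":0,"ty":0,"tz":23,"ax":0,"ay":0,"az":0},{"tx":0,"ty":0,"tz":16,"ax":0,"ay":0,"az":0},{"tx":0,"ty":0,"tz":0,"ax":0,"ay":0,"az":0}]'
python3 -m crank '[{"tx":0,"ty":0,"tz":0,"ax":0,"ay":0,"az":0},{"tx":0,"ty":0,"tz":0,"ax":0,"ay":0,"az":0},{"tx":0,"ty":0,"tz":0,"ax":0,"ay":0,"az":0},{"tx":0,"ty":0,"tz":0,"ax":0,"ay":0,"az":0},{"tx":0,"ty":0,"tz":0,"ax":0,"ay":0,"az":0}]' 10
python3 - <<'E'
import numpy as np
# arc increments tool: ty=-BX, tz=-Z ; 10 steps
th=np.linspace(0,1.42,12); x=-92*np.cos(th); z=92*np.sin(th)
for a,b in zip(-np.diff(x),-np.diff(z)): print(round(a,1),round(b,1))
E
```

```text
clock: 3.4
tcp_pos: [0.4811, -0.1654, 0.0462]
eef_rot: [2.013, -2.409, -0.007]
wrist_force: [-0.7, -0.2, -0.2]
gripper_width: 0.0502
clock: 3.9
tcp_pos: [0.4835, -0.1663, 0.0491]
eef_rot: [-2.012, 2.413, -0.001]
wrist_force: [-0.2, 0.5, 0.0]
gripper_width: 0.0177
-0.8 -11.8
-2.3 -11.6
-3.8 -11.3
-5.2 -10.7
-6.5 -9.9
-7.7 -9.0
-8.8 -7.9
-9.8 -6.7
-10.6 -5.4
-11.2 -4.0
-11.6 -2.5
```

```bash
python3 -m crank '[{"tx":0,"ty":-0.2,"tz":-6,"ax":0,"ay":0,"az":0},{"tx":0,"ty":-0.6,"tz":-5.8,"ax":0,"ay":0,"az":0},{"tx":0,"ty":-1,"tz":-5.8,"ax":0,"ay":0,"az":0},{"tx":0,"ty":-1.3,"tz":-5.8,"ax":0,"ay":0,"az":0},{"tx":0,"ty":-1.7,"tz":-5.7,"ax":0,"ay":0,"az":0},{"tx":0,"ty":-2.1,"tz":-5.6,"ax":0,"ay":0,"az":0},{"tx":0,"ty":0,"tz":0,"ax":0,"ay":0,"az":0}]'
python3 - <<'E'
from h import *
s=sensors.observe(); print(s["tcp_pos"],s["wrist_force"],s["ft_torque"],s["gripper_width"],s["eef_rot"])
im,d=eyes.capture("scene"); cv2.imwrite("pics/s3.png",cv2.resize(im[120:320,150:420],None,fx=2.9,fy=2.9))
E
```

```text
clock: 4.6
tcp_pos: [0.4899, -0.1675, 0.0841]
eef_rot: [2.011, -2.413, -0.0]
wrist_force: [-2.5, 0.2, 2.0]
gripper_width: 0.0148
[ 0.48992521 -0.16746375  0.08412911] [-2.54468243  0.2015167   1.96232529] [-0.00848969  0.81059907  0.02089608] 0.014834247494625226 [ 2.01121200e+00 -2.41261298e+00 -2.19477333e-04]
```

View pics/s3.png

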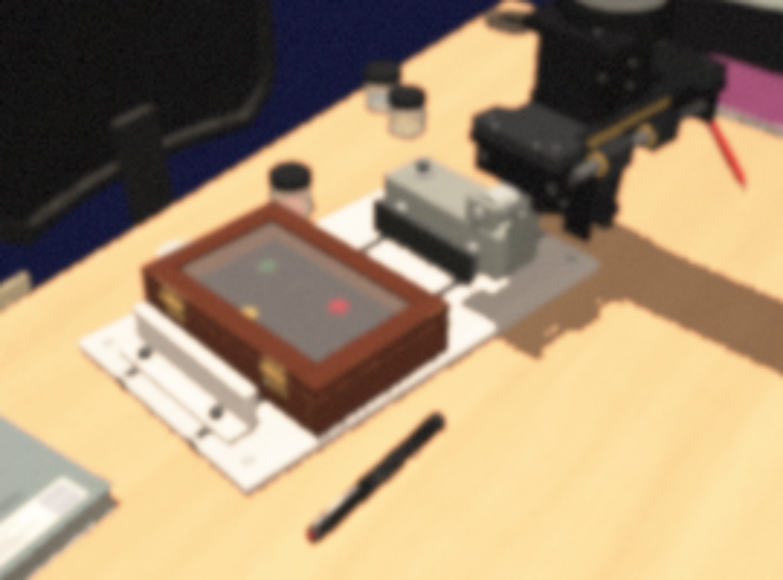

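Forces are low and the handle is following. I'll continue the arc.

```bash
python3 -c "
import numpy as np
th=np.linspace(.387,1.42,12); x=-92*np.cos(th); z=92*np.sin(th)
print([(round(a,1),round(b,1)) for a,b in zip(-np.diff(x),-np.diff(z))])"
python3 -m crank '[{"tx":0,"ty":-3.7,"tz":-7.8,"ax":0,"ay":0,"az":0},{"tx":0,"ty":-4.4,"tz":-7.4,"ax":0,"ay":0,"az":0},{"tx":0,"ty":-5.1,"tz":-7,"ax":0,"ay":0,"az":0},{"tx":0,"ty":-5.7,"tz":-6.5,"ax":0,"ay":0,"az":0},{"tx":0,"ty":-6.3,"tz":-5.9,"ax":0,"ay":0,"az":0},{"tx":0,"ty":0,"tz":0,"ax":0,"ay":0,"az":0}]'
```

```text
[(np.float64(-3.6), np.float64(-7.8)), (np.float64(-4.4), np.float64(-7.5)), (np.float64(-5.0), np.float64(-7.0)), (np.float64(-5.7), np.float64(-6.5)), (np.float64(-6.3), np.float64(-6.0)), (np.float64(-6.8), np.float64(-5.3)), (np.float64(-7.3), np.float64(-4.7)), (np.float64(-7.7), np.float64(-4.0)), (np.float64(-8.0), np.float64(-3.2)), (np.float64(-8.3), np.float64(-2.5)), (np.float64(-8.5), np.float64(-1.7))]
clock: 5.25
tcp_pos: [0.516, -0.1719, 0.1192]
eef_rot: [-2.012, 2.412, -0.002]
wrist_force: [-5.2, -0.0, 3.3]
gripper_width: 0.0149
```

```bash
python3 -m crank '[{"tx":0,"ty":-6.8,"tz":-5.3,"ax":0,"ay":0,"az":0},{"tx":0,"ty":-7.3,"tz":-4.7,"ax":0,"ay":0,"az":0},{"tx":0,"ty":-7.7,"tz":-4,"ax":0,"ay":0,"az":0},{"tx":0,"ty":-8,"tz":-3.2,"ax":0,"ay":0,"az":0},{"tx":0,"ty":0,"tz":0,"ax":0,"ay":0,"az":0}]'
python3 - <<'E'
from h import *
s=sensors.observe(); print(s["tcp_pos"],s["wrist_force"],s["ft_torque"],s["gripper_width"],tobed(s["tcp_pos"][None]))
im,d=eyes.capture("top"); cv2.imwrite("pics/t4.png",cv2.resize(im[110:320,150:400],None,fx=3,fy=2.85))
im,d=eyes.capture("wrist"); cv2.imwrite("pics/w4.png",im)
E
```

```text
clock: 5.75
tcp_pos: [0.5449, -0.1772, 0.1352]
eef_rot: [-2.012, 2.412, -0.0]
wrist_force: [-2.7, 0.1, -1.1]
gripper_width: 0.0151
[ 0.54485912 -0.17715612  0.13521392] [-2.6645195   0.10795939 -1.11772057] [ 0.11315596  0.95169868 -0.068916  ] 0.015108949156319693 [[-71.00259162  -0.52097651 135.21392341]]
```

View pics/w4.png

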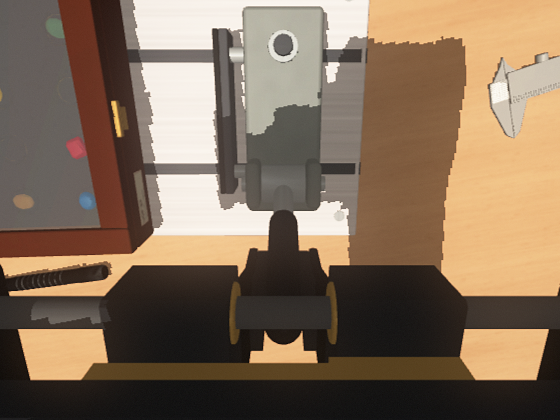

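View pics/t4.png

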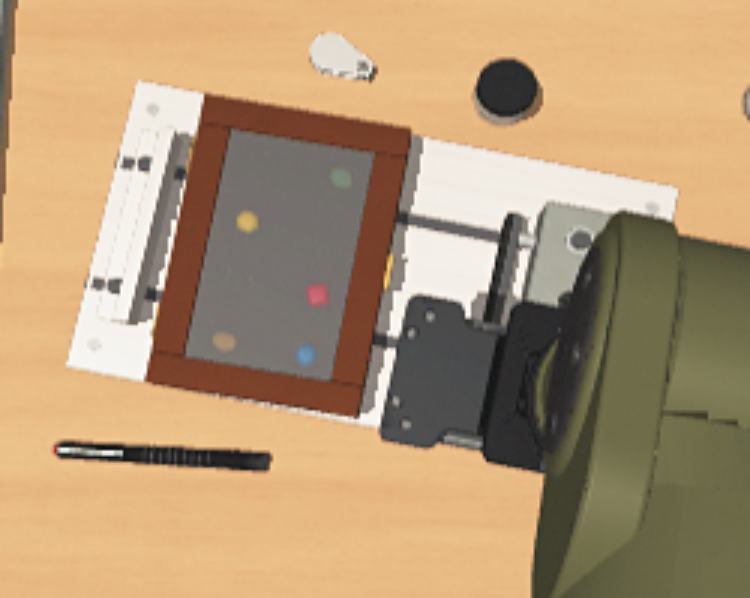

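The lever is at about 1.25 rad and held between the pads, and the jaw hasn't moved. Next I'll slide it towards the case along tool -x.

```bash
python3 -m crank '[{"tx":-3,"ty":0,"tz":0,"ax":0,"ay":0,"az":0},{"tx":-6,"ty":0,"tz":0,"ax":0,"ay":0,"az":0},{"tx":-7,"ty":0,"tz":0,"ax":0,"ay":0,"az":0},{"tx":-7,"ty":0,"tz":0,"ax":0,"ay":0,"az":0},{"tx":-7,"ty":0,"tz":0,"ax":0,"ay":0,"az":0},{"tx":-7,"ty":0,"tz":0,"ax":0,"ay":0,"az":0},{"tx":-7,"ty":0,"tz":0,"ax":0,"ay":0,"az":0},{"tx":-6,"ty":0,"tz":0,"ax":0,"ay":0,"az":0},{"tx":-3,"ty":0,"tz":0,"ax":0,"ay":0,"az":0},{"tx":-2,"ty":0,"tz":0,"ax":0,"ay":0,"az":0},{"tx":0,"ty":0,"tz":0,"ax":0,"ay":0,"az":0}]'
python3 - <<'E'
from h import *
s=sensors.observe(); F=s["wrist_force"]; print(F@BX,F@BY,F[2],s["ft_torque"],s["gripper_width"],tobed(s["tcp_pos"][None]))
im,d=eyes.capture("top"); cv2.imwrite("pics/t5.png",cv2.resize(im[110:320,150:400],None,fx=3,fy=2.85))
E
```

```text
clock: 6.95
tcp_pos: [0.5543, -0.1225, 0.1351]
eef_rot: [-2.012, 2.412, 0.0]
wrist_force: [1.9, 1.0, -5.6]
gripper_width: 0.0151
1.744451553092448 1.2955007711839057 -5.609545362862625 [ 0.13141028 -0.22496784  0.00441828] 0.015084134810848372 [[-71.57313587  54.94779433 135.09983568]]
```

View pics/t5.png

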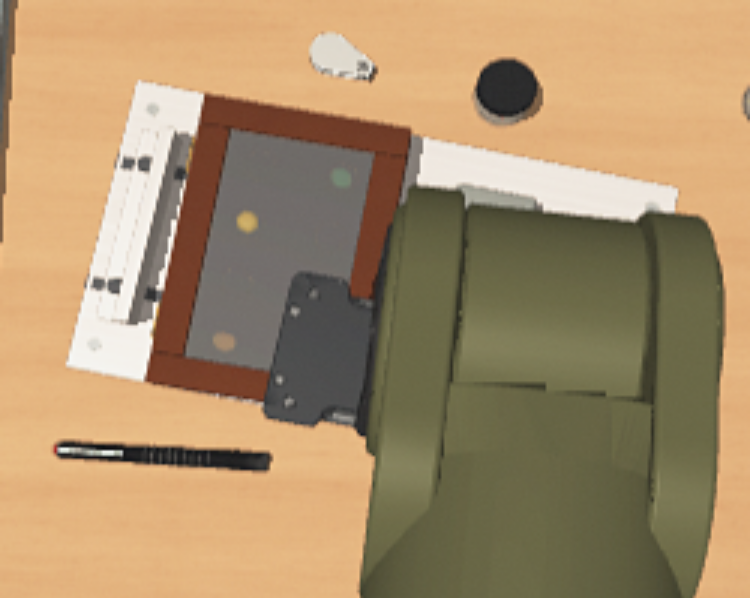

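```bash
python3 -m crank '[{"tx":-2,"ty":0,"tz":0,"ax":0,"ay":0,"az":0},{"tx":-2,"ty":0,"tz":0,"ax":0,"ay":0,"az":0},{"tx":-2,"ty":0,"tz":0,"ax":0,"ay":0,"az":0},{"tx":-2,"ty":0,"tz":0,"ax":0,"ay":0,"az":0},{"tx":-2,"ty":0,"tz":0,"ax":0,"ay":0,"az":0},{"tx":-2,"ty":0,"tz":0,"ax":0,"ay":0,"az":0}]'
python3 - <<'E'
from h import *
s=sensors.observe(); F=s["wrist_force"]; print(F@BX,F@BY,F[2],s["ft_torque"],tobed(s["tcp_pos"][None]))
E
python3 -m crank '[{"tx":-2,"ty":0,"tz":0,"ax":0,"ay":0,"az":0},{"tx":-2,"ty":0,"tz":0,"ax":0,"ay":0,"az":0},{"tx":-2,"ty":0,"tz":0,"ax":0,"ay":0,"az":0},{"tx":-2,"ty":0,"tz":0,"ax":0,"ay":0,"az":0},{"tx":-1,"ty":0,"tz":0,"ax":0,"ay":0,"az":0},{"tx":-1,"ty":0,"tz":0,"ax":0,"ay":0,"az":0}]'
python3 - <<'E'
from h import *
s=sensors.observe(); F=s["wrist_force"]; print(F@BX,F@BY,F[2],s["ft_torque"],tobed(s["tcp_pos"][None]))
E
```

```text
clock: 7.6
tcp_pos: [0.5561, -0.1118, 0.135]
eef_rot: [2.011, -2.413, 0.001]
wrist_force: [2.7, -3.4, -4.9]
gripper_width: 0.0152
3.2215413047497963 -2.850330765605447 -4.9109516615258455 [-0.62574917 -0.18095488  0.02125567] [[-71.71796656  65.76518663 135.04580415]]
clock: 8.2
tcp_pos: [0.5579, -0.1017, 0.135]
eef_rot: [2.011, -2.413, 0.0]
wrist_force: [1.8, -3.6, -5.6]
gripper_width: 0.0152
2.4420180950725636 -3.203737758584713 -5.599244913314069 [-0.7907424  -0.11630126  0.05964644] [[-71.74232572  76.00516426 135.03782138]]
```

```bash
cat > f.py <<'E'
from h import *
a=[sensors.observe() for _ in range(1)]
s=a[0]; F=s["wrist_force"]; print("Fbed",(F@BX).round(2),(F@BY).round(2),F[2].round(2),"T",s["ft_torque"].round(2),tobed(s["tcp_pos"][None]).round(2))
E
python3 -m crank '[{"tx":-1,"ty":0,"tz":0,"ax":0,"ay":0,"az":0},{"tx":-1,"ty":0,"tz":0,"ax":0,"ay":0,"az":0},{"tx":-1,"ty":0,"tz":0,"ax":0,"ay":0,"az":0},{"tx":-1,"ty":0,"tz":0,"ax":0,"ay":0,"az":0}]'; python3 f.py
python3 -m crank '[{"tx":-1,"ty":0,"tz":0,"ax":0,"ay":0,"az":0},{"tx":-1,"ty":0,"tz":0,"ax":0,"ay":0,"az":0}]'; python3 f.py
python3 -m crank '[{"tx":-1,"ty":0,"tz":0,"ax":0,"ay":0,"az":0},{"tx":-1,"ty":0,"tz":0,"ax":0,"ay":0,"az":0}]'; python3 f.py
```

```text
clock: 8.6
tcp_pos: [0.5586, -0.0975, 0.135]
eef_rot: [2.012, -2.413, 0.0]
wrist_force: [1.5, -5.0, -4.9]
gripper_width: 0.0155
Fbed 2.34 -4.65 -4.92 T [-0.82 -0.07 -0.  ] [[-71.76  80.29 135.02]]
clock: 8.8
tcp_pos: [0.559, -0.0955, 0.135]
eef_rot: [2.012, -2.413, 0.0]
wrist_force: [1.2, -3.3, -4.5]
gripper_width: 0.0151
Fbed 1.77 -3.05 -4.54 T [-0.84 -0.06 -0.01] [[-71.77  82.31 135.03]]
clock: 9.0
tcp_pos: [0.5594, -0.0936, 0.135]
eef_rot: [2.012, -2.413, 0.0]
wrist_force: [1.6, -4.3, -5.0]
gripper_width: 0.0155
Fbed 2.36 -3.96 -5.04 T [-0.79 -0.05  0.02] [[-71.75  84.32 135.03]]
```

```bash
python3 -m crank '[{"tx":-1,"ty":0,"tz":0,"ax":0,"ay":0,"az":0}]'; python3 f.py
python3 -m crank '[{"tx":-1,"ty":0,"tz":0,"ax":0,"ay":0,"az":0}]'; python3 f.py
python3 -m crank '[{"tx":-1,"ty":0,"tz":0,"ax":0,"ay":0,"az":0}]'; python3 f.py
python3 -m crank '[{"tx":0,"ty":0,"tz":0,"ax":0,"ay":0,"az":0}]'; python3 f.py
```

```text
clock: 9.1
tcp_pos: [0.5595, -0.0927, 0.135]
eef_rot: [2.012, -2.413, 0.0]
wrist_force: [0.8, -4.6, -5.1]
gripper_width: 0.0152
Fbed 1.59 -4.42 -5.08 T [-0.95 -0.02  0.01] [[-71.75  85.24 135.04]]
clock: 9.2
tcp_pos: [0.5596, -0.0921, 0.135]
eef_rot: [2.011, -2.413, 0.001]
wrist_force: [0.5, -5.7, -5.9]
gripper_width: 0.0152
Fbed 1.49 -5.49 -5.87 T [-1.13 -0.07  0.03] [[-71.76  85.82 135.03]]
clock: 9.3
tcp_pos: [0.5597, -0.0915, 0.135]
eef_rot: [2.01, -2.413, 0.001]
wrist_force: [1.9, -6.9, -5.2]
gripper_width: 0.0154
Fbed 3.16 -6.49 -5.18 T [-1.26  0.01 -0.01] [[-71.75  86.39 135.04]]
clock: 9.4
tcp_pos: [0.5598, -0.0915, 0.1351]
eef_rot: [2.011, -2.413, 0.001]
wrist_force: [1.2, -5.4, -5.0]
gripper_width: 0.0154
Fbed 2.14 -5.13 -4.96 T [-1.09  0.01  0.  ] [[-71.73  86.44 135.06]]
```

```bash
python3 -m crank '[{"tx":-1,"ty":0,"tz":0,"ax":0,"ay":0,"az":0},{"tx":-1,"ty":0,"tz":0,"ax":0,"ay":0,"az":0}]'; python3 f.py
python3 -m crank '[{"tx":-0.5,"ty":0,"tz":0,"ax":0,"ay":0,"az":0},{"tx":0,"ty":0,"tz":0,"ax":0,"ay":0,"az":0},{"tx":0,"ty":0,"tz":0,"ax":0,"ay":0,"az":0}]'; python3 f.py
python3 - <<'E'
from h import *
im,d=eyes.capture("scene"); cv2.imwrite("pics/s6.png",cv2.resize(im[120:320,150:420],None,fx=2.9,fy=2.9))
im,d=eyes.capture("wrist"); cv2.imwrite("pics/w6.png",im); np.save("w6d.npy",d)
E
python3 f.py
```

```text
clock: 9.6
tcp_pos: [0.5599, -0.0905, 0.135]
eef_rot: [2.009, -2.413, 0.002]
wrist_force: [0.4, -7.0, -4.1]
gripper_width: 0.0147
Fbed 1.62 -6.8 -4.05 T [-1.57  0.09  0.09] [[-71.76  87.45 135.02]]
clock: 9.9
tcp_pos: [0.56, -0.0903, 0.135]
eef_rot: [2.009, -2.413, 0.002]
wrist_force: [0.1, -7.0, -4.7]
gripper_width: 0.0153
Fbed 1.35 -6.89 -4.72 T [-1.53  0.09 -0.02] [[-71.76  87.65 135.05]]
Fbed 1.01 -7.79 -4.4 T [-1.52  0.15  0.02] [[-71.75  87.65 135.05]]
```

View pics/s6.png

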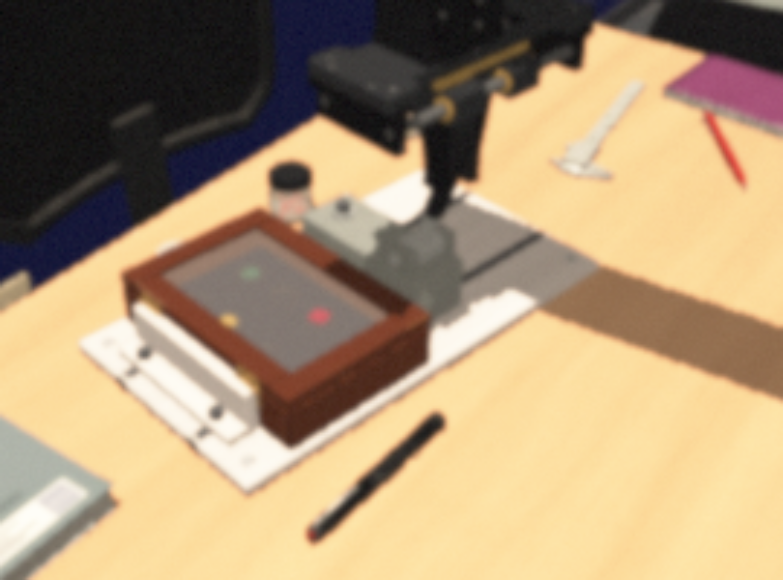

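View pics/w6.png

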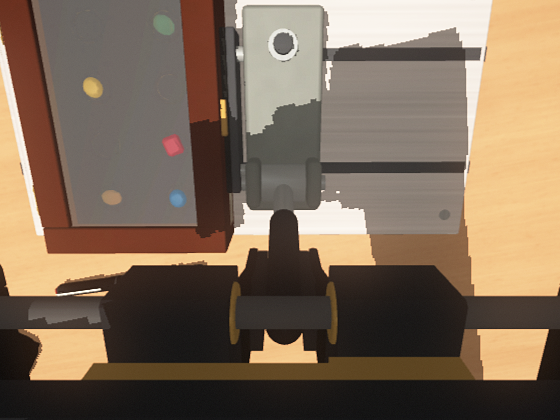

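Run:
```python
import cv2,numpy as np
a=cv2.imread("pics/w4.png")[10:210,195:335];b=cv2.imread("pics/w6.png")[10:210,195:335]
cv2.imwrite("pics/cmp.png",cv2.resize(np.hstack([a,b]),None,fx=2.8,fy=2.8,interpolation=cv2.INTER_NEAREST))
for n in("w4","w6"):
    g=cv2.cvtColor(cv2.imread(f"pics/{n}.png"),cv2.COLOR_BGR2GRAY)
    for r in (36,60,75,110,140): print(n,r,g[r-1:r+2,208:256].mean(0).astype(int).tolist())
```

```text
w4 36 [240, 240, 243, 231, 141, 57, 65, 65, 65, 58, 84, 103, 104, 104, 104, 105, 105, 104, 91, 70, 60, 60, 58, 64, 99, 131, 138, 135, 136, 135, 134, 130, 223, 248, 220, 157, 152, 165, 175, 181, 183, 182, 182, 183, 181, 180, 179, 180]
w4 60 [111, 112, 111, 112, 114, 89, 65, 67, 67, 67, 62, 81, 102, 106, 106, 107, 106, 106, 105, 95, 70, 71, 95, 141, 169, 173, 171, 171, 170, 170, 170, 170, 170, 170, 172, 142, 138, 158, 166, 177, 182, 182, 182, 180, 181, 181, 181, 181]
w4 75 [242, 243, 243, 243, 245, 239, 161, 61, 67, 68, 67, 62, 85, 104, 107, 107, 107, 108, 107, 103, 84, 66, 64, 62, 61, 64, 117, 141, 139, 138, 138, 139, 138, 134, 172, 214, 171, 137, 164, 174, 182, 183, 183, 182, 182, 181, 181, 181]
w4 110 [241, 241, 241, 241, 242, 235, 206, 169, 111, 67, 69, 72, 68, 66, 91, 108, 109, 109, 109, 110, 110, 99, 75, 63, 63, 62, 59, 95, 130, 136, 135, 135, 135, 135, 134, 134, 129, 123, 143, 163, 174, 183, 184, 183, 182, 182, 181, 181]
w4 140 [241, 240, 240, 240, 241, 244, 218, 154, 139, 110, 68, 64, 64, 63, 63, 67, 72, 71, 72, 70, 71, 71, 68, 65, 63, 64, 62, 60, 88, 124, 134, 132, 132, 132, 1
[... 447 characters left out ...]
65, 172, 184, 188, 188, 188, 187, 186, 187, 187, 187]
w6 75 [73, 74, 73, 73, 73, 72, 74, 72, 60, 44, 37, 41, 39, 36, 35, 40, 43, 44, 38, 68, 96, 101, 100, 101, 101, 102, 96, 72, 52, 48, 48, 45, 105, 134, 132, 115, 133, 158, 169, 182, 190, 190, 189, 189, 189, 189, 189, 187]
w6 110 [73, 73, 74, 73, 72, 74, 73, 74, 73, 71, 55, 34, 131, 197, 210, 209, 200, 151, 74, 39, 38, 44, 75, 98, 101, 101, 101, 102, 89, 58, 46, 47, 46, 85, 122, 129, 121, 128, 154, 169, 180, 189, 189, 189, 187, 188, 187, 187]
w6 140 [40, 40, 40, 41, 41, 40, 41, 40, 40, 41, 41, 40, 38, 35, 37, 37, 33, 31, 32, 32, 31, 32, 42, 49, 51, 49, 49, 50, 50, 50, 45, 44, 45, 40, 78, 119, 130, 119, 92, 76, 82, 84, 85, 84, 84, 85, 85, 86]
```

View pics/cmp.png

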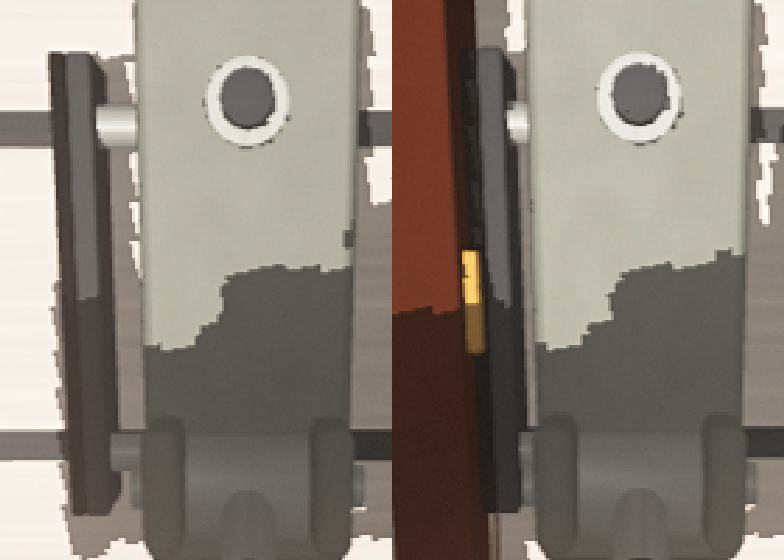

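Comparing the pad before and after, it has moved about 6.8 px, or 4.5 mm. Wrist force agrees at about 7 N. I'll push a touch more, then lay the lever down.

```bash
python3 -c "
import numpy as np
th=np.linspace(1.238,0,15); x=-91.5*np.cos(th); z=91.5*np.sin(th)
print([(float(round(a,1)),float(round(b,1))) for a,b in zip(-np.diff(x),-np.diff(z))])"
python3 -m crank '[{"tx":-0.7,"ty":0,"tz":0,"ax":0,"ay":0,"az":0},{"tx":0,"ty":0,"tz":0,"ax":0,"ay":0,"az":0}]'; python3 f.py
```

```text
[(7.5, 3.0), (7.2, 3.6), (6.9, 4.3), (6.5, 4.8), (6.0, 5.4), (5.5, 5.9), (5.0, 6.4), (4.4, 6.8), (3.8, 7.2), (3.1, 7.5), (2.5, 7.7), (1.8, 7.9), (1.1, 8.0), (0.4, 8.1)]
clock: 10.2
tcp_pos: [0.56, -0.0899, 0.1351]
eef_rot: [2.008, -2.413, 0.003]
wrist_force: [0.5, -9.1, -4.8]
gripper_width: 0.015
Fbed 2.1 -8.82 -4.84 T [-1.61  0.08  0.02] [[-71.75  88.07 135.05]]
```

```bash
python3 -m crank '[{"tx":0,"ty":7.5,"tz":3,"ax":0,"ay":0,"az":0},{"tx":0,"ty":7.2,"tz":3.6,"ax":0,"ay":0,"az":0},{"tx":0,"ty":6.9,"tz":4.3,"ax":0,"ay":0,"az":0},{"tx":0,"ty":6.5,"tz":4.8,"ax":0,"ay":0,"az":0},{"tx":0,"ty":0,"tz":0,"ax":0,"ay":0,"az":0}]'; python3 f.py
python3 -m crank '[{"tx":0,"ty":6,"tz":5.4,"ax":0,"ay":0,"az":0},{"tx":0,"ty":5.5,"tz":5.9,"ax":0,"ay":0,"az":0},{"tx":0,"ty":0,"tz":0,"ax":0,"ay":0,"az":0}]'; python3 f.py
```

```text
clock: 10.7
tcp_pos: [0.5349, -0.0852, 0.1217]
eef_rot: [-2.009, 2.413, -0.012]
wrist_force: [0.9, -8.7, 0.5]
gripper_width: 0.0149
Fbed 2.48 -8.38 0.52 T [-1.86 -0.63 -0.01] [[-97.31  88.13 121.68]]
clock: 11.0
tcp_pos: [0.5229, -0.0829, 0.1101]
eef_rot: [-2.01, 2.414, -0.009]
wrist_force: [-0.9, -8.7, 1.7]
gripper_width: 0.0148
Fbed 0.67 -8.77 1.7 T [-1.85 -0.17 -0.04] [[-109.58   88.2   110.11]]
```

```bash
python3 -m crank '[{"tx":0,"ty":5,"tz":6.4,"ax":0,"ay":0,"az":0},{"tx":0,"ty":4.4,"tz":6.8,"ax":0,"ay":0,"az":0},{"tx":0,"ty":3.8,"tz":7.2,"ax":0,"ay":0,"az":0},{"tx":0,"ty":0,"tz":0,"ax":0,"ay":0,"az":0}]'; python3 f.py
python3 -m crank '[{"tx":0,"ty":3.1,"tz":7.5,"ax":0,"ay":0,"az":0},{"tx":0,"ty":2.5,"tz":7.7,"ax":0,"ay":0,"az":0},{"tx":0,"ty":1.8,"tz":7.9,"ax":0,"ay":0,"az":0},{"tx":0,"ty":0,"tz":0,"ax":0,"ay":0,"az":0}]'; python3 f.py
```

```text
clock: 11.4
tcp_pos: [0.5091, -0.0804, 0.0889]
eef_rot: [2.01, -2.414, 0.007]
wrist_force: [-0.1, -9.3, -0.9]
gripper_width: 0.0153
Fbed 1.57 -9.21 -0.94 T [-1.83 -0.02 -0.04] [[-123.58   88.22   88.94]]
clock: 11.8
tcp_pos: [0.5017, -0.079, 0.0655]
eef_rot: [2.01, -2.413, 0.005]
wrist_force: [-1.8, -8.8, 0.4]
gripper_width: 0.0147
Fbed -0.16 -8.95 0.4 T [-1.83  0.03 -0.04] [[-131.11   88.26   65.5 ]]
```

```bash
python3 -m crank '[{"tx":0,"ty":1.1,"tz":8,"ax":0,"ay":0,"az":0},{"tx":0,"ty":0.4,"tz":8,"ax":0,"ay":0,"az":0},{"tx":0,"ty":0,"tz":0,"ax":0,"ay":0,"az":0}]'; python3 f.py
python3 -m crank '[{"tx":0,"ty":0,"tz":1.5,"ax":0,"ay":0,"az":0},{"tx":0,"ty":0,"tz":0,"ax":0,"ay":0,"az":0}]'; python3 f.py
python3 -m crank '[{"tx":0,"ty":0,"tz":1.5,"ax":0,"ay":0,"az":0},{"tx":0,"ty":0,"tz":0,"ax":0,"ay":0,"az":0}]'; python3 f.py
```

```text
clock: 12.1
tcp_pos: [0.5002, -0.0788, 0.0495]
eef_rot: [2.009, -2.413, 0.005]
wrist_force: [-1.8, -8.3, -0.1]
gripper_width: 0.0149
Fbed -0.31 -8.45 -0.15 T [-1.83  0.09 -0.05] [[-132.58   88.23   49.49]]
clock: 12.3
tcp_pos: [0.5002, -0.0788, 0.0486]
eef_rot: [2.009, -2.413, 0.005]
wrist_force: [-3.4, -8.2, 3.4]
gripper_width: 0.0149
Fbed -1.82 -8.69 3.43 T [-1.78  0.38 -0.02] [[-132.59   88.25   48.58]]
clock: 12.5
tcp_pos: [0.5003, -0.0788, 0.0473]
eef_rot: [2.009, -2.413, 0.005]
wrist_force: [-3.8, -8.6, 4.7]
gripper_width: 0.0147
Fbed -2.25 -9.12 4.65 T [-1.8   0.53 -0.03] [[-132.56   88.24   47.33]]
```

```bash
python3 -m crank '[{"tx":0,"ty":0,"tz":2,"ax":0,"ay":0,"az":0},{"tx":0,"ty":0,"tz":0,"ax":0,"ay":0,"az":0}]'; python3 f.py
python3 -m crank '[{"tx":0,"ty":0,"tz":2,"ax":0,"ay":0,"az":0},{"tx":0,"ty":0,"tz":0,"ax":0,"ay":0,"az":0}]'; python3 f.py
```

```text
clock: 12.7
tcp_pos: [0.5004, -0.0788, 0.0465]
eef_rot: [2.009, -2.413, 0.005]
wrist_force: [-6.9, -8.2, 13.0]
gripper_width: 0.0149
Fbed -5.32 -9.26 13.0 T [-1.62  1.33 -0.05] [[-132.45   88.22   46.51]]
clock: 12.9
tcp_pos: [0.5005, -0.0788, 0.0454]
eef_rot: [2.009, -2.413, 0.006]
wrist_force: [-9.1, -6.9, 20.0]
gripper_width: 0.0145
Fbed -7.66 -8.45 19.99 T [-1.63  1.89  0.01] [[-132.29   88.22   45.42]]
```

The lever is at its end stop: force jumped to 20 N, so it's flat. I'll unload gently, open, and back off.

```bash
python3 -m crank '[{"tx":0.8,"ty":0,"tz":-2,"ax":0,"ay":0,"az":0},{"tx":0.7,"ty":0,"tz":-2,"ax":0,"ay":0,"az":0},{"tx":0,"ty":0,"tz":0,"ax":0,"ay":0,"az":0}]'; python3 f.py
python3 -m crank '[{"tx":0,"ty":0,"tz":0,"ax":0,"ay":0,"az":0},{"tx":0,"ty":0,"tz":0,"ax":0,"ay":0,"az":0},{"tx":0,"ty":0,"tz":0,"ax":0,"ay":0,"az":0},{"tx":0,"ty":0,"tz":0,"ax":0,"ay":0,"az":0}]' 45
python3 f.py
```

```text
clock: 13.2
tcp_pos: [0.5004, -0.079, 0.0473]
eef_rot: [-2.011, 2.413, -0.004]
wrist_force: [-1.5, -5.4, 3.4]
gripper_width: 0.0145
Fbed -0.5 -5.6 3.43 T [-1.27  0.33 -0.01] [[-132.33   88.1    47.29]]
clock: 13.6
tcp_pos: [0.4998, -0.0767, 0.0457]
eef_rot: [-2.013, 2.411, 0.001]
wrist_force: [-0.1, -0.5, -0.0]
gripper_width: 0.0386
Fbed -0.01 -0.52 -0.04 T [-0.02  0.01 -0.02] [[-133.4    90.2    45.73]]
```

```bash
python3 -m crank '[{"tx":0,"ty":0,"tz":-5,"ax":0,"ay":0,"az":0},{"tx":0,"ty":0,"tz":-15,"ax":0,"ay":0,"az":0},{"tx":0,"ty":0,"tz":-30,"ax":0,"ay":0,"az":0},{"tx":0,"ty":0,"tz":-40,"ax":0,"ay":0,"az":0},{"tx":0,"ty":0,"tz":-40,"ax":0,"ay":0,"az":0},{"tx":0,"ty":0,"tz":-40,"ax":0,"ay":0,"az":0},{"tx":0,"ty":0,"tz":0,"ax":0,"ay":0,"az":0}]'
python3 w.py w7
python3 -m crank '[{"tx":40,"ty":0,"tz":0,"ax":0,"ay":0,"az":0},{"tx":40,"ty":0,"tz":0,"ax":0,"ay":0,"az":0},{"tx":40,"ty":0,"tz":0,"ax":0,"ay":0,"az":0},{"tx":40,"ty":0,"tz":0,"ax":0,"ay":0,"az":0},{"tx":40,"ty":0,"tz":0,"ax":0,"ay":0,"az":0},{"tx":40,"ty":0,"tz":0,"ax":0,"ay":0,"az":0},{"tx":40,"ty":0,"tz":0,"ax":0,"ay":0,"az":0},{"tx":0,"ty":0,"tz":0,"ax":0,"ay":0,"az":0}]'
cat > chk.py <<'E'
from h import *
im,d=eyes.capture("top"); cv2.imwrite("pics/t8.png",cv2.resize(im[110:320,150:400],None,fx=3,fy=2.85)); p,f=K("top")
for k in("jar","loupe","penlight","stone_case","clamp_jaw","cam_lever"):
    for q in eyes.cut_out(k,"top")[:1]:
        P=back("top",q["region"],d,p,f); print(k,round(q["p"],2),np.array(q["box"]).round(1),np.median(P,0).round(3))
        B=tobed(P)
        if k=="stone_case":
            C=P[P[:,2]>0.05]; print(" rect",cv2.minAreaRect((C[:,:2]*1000).astype(np.float32)),"y ext",np.percentile(B[B[:,2]>50][:,1],[1,99]))
        if k=="clamp_jaw":
            T=P[(P[:,2]>0.052)&(P[:,2]<0.062)]; print(" rect",cv2.minAreaRect((T[:,:2]*1000).astype(np.float32)))
        if k=="cam_lever":
            H=B[(B[:,0]<-90)&(B[:,2]>55)]; print(" handle z vs x",np.polyfit(H[:,0],H[:,2],1),H[:,1].mean(),H[:,2].mean())
Q=tobed(back("top",np.ones_like(d,bool),d,p,f))
for x0,x1 in((-85,-60),(-20,0),(40,65)):
    k=(Q[:,0]>x0)&(Q[:,0]<x1)&(Q[:,1]>130)&(Q[:,1]<250)&(Q[:,2]>40); print(x0,"case top z",[round(float(np.median(Q[k&(Q[:,1]>a)&(Q[:,1]<a+15),2])),1) for a in (135,180,225)])
E
python3 chk.py
```

```text
clock: 14.3
tcp_pos: [0.5032, -0.0778, 0.222]
eef_rot: [-2.008, 2.407, -0.014]
wrist_force: [0.8, 0.5, -0.0]
gripper_width: 0.045
[ 0.50316502 -0.07776482  0.22199302] [[-0.179, -0.984, 0.011], [-0.984, 0.179, -0.002], [0.0, -0.011, -1.0]] [ 0.79149404  0.4543136  -0.04469564] [ 0.56  0.03 -0.47  1.79  0.02  1.31 -1.66]
0.57 [237.0, 3.7, 318.9, 226.0] 1500 [6.38527349e-03 8.99067831e+01] [[-154.56009034   81.61751542   69.04143301]
 [-116.2410599    88.9077092    74.15979654]
 [ -81.62977078   96.78326556   76.43078138]]
clock: 15.2
tcp_pos: [0.445, -0.3595, 0.213]
eef_rot: [1.998, -2.42, -0.004]
wrist_force: [-0.9, -0.5, 0.3]
gripper_width: 0.0449
jar 0.71 [310.3 131.4 326.4 153.9] [ 0.757 -0.151  0.043]
loupe 0.6 [253.8 121.6 277.6 137.8] [ 0.784 -0.045  0.013]
stone_case 0.86 [189.2 139.6 282.7 250. ] [0.645 0.002 0.057]
 rect ((647.9030151367188, 1.3817977905273438), (136.17010498046875, 189.8816680908203), 79.71525573730469) y ext [129.73104481 257.57168618]
clamp_jaw 0.95 [261.3 171.4 311.7 291. ] [ 0.615 -0.092  0.058]
 rect ((631.9617919921875, -94.25491333007812), (66.49288940429688, 129.94537353515625), 79.6649169921875)
cam_lever 0.81 [269.7 224.2 298.6 292.2] [ 0.543 -0.086  0.076]
 handle z vs x [6.66965294e-03 7.66498219e+01] 88.62235419588664 75.82538755221799
-85 case top z [58.4, 55.9, 56.6]
-20 case top z [58.7, 55.2, 54.9]
40 case top z [58.7, 54.9, 55.2]
```

View pics/t8.png

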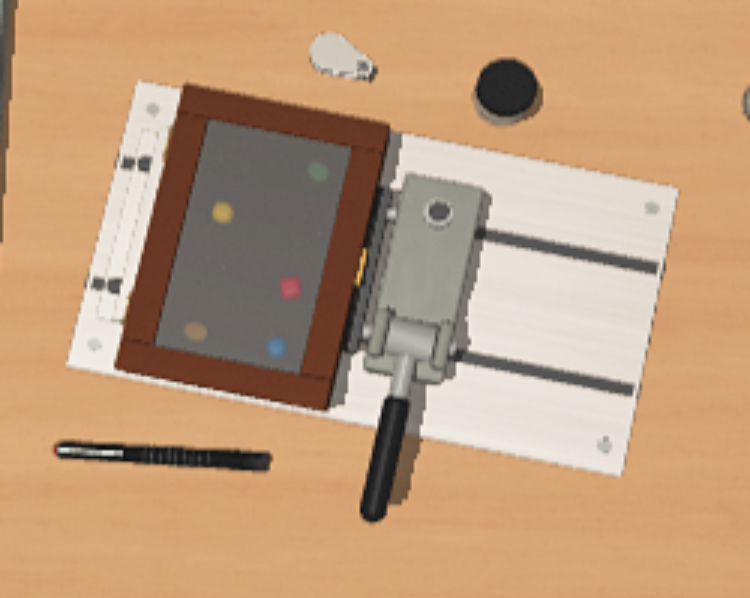

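View pics/w7.png

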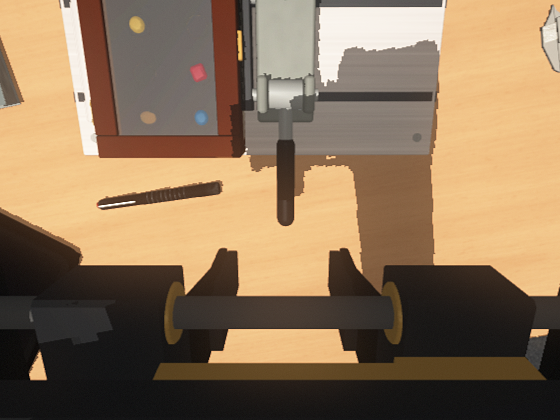

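The top picture shows the case square against the stop, the lever flat at crop (385,460), and the jaw pad just inside the lip. The jar, loupe and penlight sit at the same pixels as before. I'm handing it in.

```bash
python3 -c "
from bench import arm; print(arm.job_done())"
```

```text
the job is handed in; nothing more can be done
None
```

The case is clamped against the end stop with the lever flat and the jaw locked. I handed the job in at about 15.5 s, with the robot clear of everything.

I gripped the handle and raised the lever to about 1.24 rad. I then slid the jaw about 88 mm until the case met the stop. With the spring still pressed, I laid the lever down and pushed until its end stop was felt at about 20 N, then let go and backed off.

**Last checks after release:**
- **Jaw:** the handle shows it at about 88 mm of travel, the same as before letting go, so the lock held.
- **Spring:** pressed in about 4.5 to 5 mm, and never near its hard end. The wrist picture gave 4.5 mm before a last 0.4 mm push, and the side force was about 8.8 N, including jaw friction. I did not measure the compression again after letting go.
- **Case:** its angle is 79.7° against the bed's 79.65°. The one rim I measured, on the pad side, is level at 58 to 59 mm.
- **Lever:** handle height is 75.8 mm, against 75.6 mm when it was flat at the start.
- **Bystanders:** jar and loupe are within about 1 mm of where they started. The network missed the penlight in the final picture, but it appears unmoved by eye.

The first move call was refused because its rows lacked some keys; nothing moved.

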